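# Set out the stamping bar

## Robot

A 6-joint arm with a two-finger parallel gripper is mounted at the origin on a cart in front of the work surface, level with it; the furniture and walls round the work are solid. World frame = base frame: x ahead of the robot, y to its left, z up, the work surface at z = 0. Lengths are in m, angles in rad, forces in N, time in s.
With the tool pointing down it reaches from about 0.325 to 0.775 m from the base axis. Payload 5.5 kg.
Tool frame: the origin (TCP) lies between the finger pads; the fingertips stand 17 mm ahead of it and the grasp point (between the pads) lies 2 mm behind it; z points along the fingers, y is the direction in which the jaws open and shut (so a half turn about z gives the same grasp; the last joint's range is limited). The gripper opens to 85 mm and grips with 20 to 120 N. Pads are 22 mm wide; open, the fingers measure 114 mm over their backs; the gripper's body (76 mm by 85 mm) begins 54 mm behind the grasp point. The pads swing forward as they close: fully open they stand 13 mm farther back than shut.
Start: joints at [-1.319, 0.091, 1.231, -0, 1.82, -0.057], TCP at [0.182, -0.572, 0.248] pointing down, gripper open.
Joint ranges: [-2.87, 2.87], [-0.86, 2.18], [0.17, 2.46], [-1.51, 4.65], [0.06, 2.69], [-2.65, 2.65]. Speed limits (rad/s): [2.57, 2.57, 3.01, 3.14, 3.14, 3.14].

## Interface

Orientations are given as [roll, pitch, yaw] about the fixed x, y, z axes, in that order (R = Rz(yaw) Ry(pitch) Rx(roll)).
In Python, from cell import state, grab_frame, calibration, close_job gives the robot as it stands.
- The arm moves only by the shell command python3 -m crank 'ROWS'. ROWS is JSON, one flat list of numbers, 7 for each row, row after row: the turn, a rotation vector about the tool's x, y, z in degrees, then the shift along the tool's x, y, z in m, then the closure, from -1 (fully open) to 1 (shut). A call has 1 to 10 rows; each row shifts and turns the commanded pose from where the row before left it, along the tool's axes as they then stand; what a row does not reach is not made up. A row lasts 1/12 s, in which the tool goes at most 41.7 mm and 7.16 degrees, less where a joint would pass 70% of its speed; a pose out of reach is approached as far as the arm can. A call is refused whole if a number of a shift passes 0.0417 or a number of a turn 7.16, either way. A call with a gripper value outside its range is refused whole. The fingers move at their own pace and stop on an object; the grip force is fixed at half the most. Time passes only in rows, so rows that do not move let the fingers close. It gives the time, the measured TCP pose, the force and the opening at its end, in the units of the state.
- state(): the state, without advancing time (a new reading comes with each control period).
- grab_frame(name): name is "scene" or "top"; returns the picture (384x512x3 uint8, red, green, blue); there is no depth.
- calibration(name): a dict with "K" (3x3 intrinsics, pixels), "k1" (the pictures are not rectified: a ray, as slopes to the right and down, at radius r is drawn at 1 + k1 r^2 times it, then the intrinsics apply), "R" (3x3) and "t" (3): a world point X has camera coordinates R X + t. Camera axes: x right, y down, z forward; pixel columns grow to the right and rows downward; lengths in m; the calibration is good to about 2 mm. A picture is of the moment at which its call begins. calibration takes no time and is no camera call.
- close_job(): hands the job in, once; it reports no verdict.
The state is a dict: "time_s": time; "joint_pos": joint angles; "qvel": joint speeds; "effort": joint torques, N m; "tool_pos": TCP position; "orientation": TCP orientation; "ft_force": force on the tool from outside, world axes, zero at the start; "moment": the same for the moment, N m; "grip_width": opening from 0.0 (shut) to 1.0 (fully open).
Only numpy, scipy, OpenCV 4.12 (cv2) and the standard library are available. Lean on these libraries where they do the work, as an engineer would, in place of code of your own. Each camera call takes 0.05 s, during which the arm holds its last target. There are 200 camera calls.

## Task

Customers at this shop stamp their own paper bags, and the four hand stamps are still in their storage rack, in no particular order. Move them to the wooden stamping bar: stand each stamp upright in the empty pocket directly in front of the ink pad whose lid has the colour of its handle, so that no stamp goes onto the wrong ink, and let go of them all.

Things in the scene. Friction and masses are not known exactly. Their poses are not given: they have to be found in the camera images.
- stamp_red: loose hand stamp, red handle, about 35 g. Wooden block 24 x 36 x 14 mm (x, y, z), rubber face down; upright round handle on its centre, tapering from 20 mm across (52 mm up) to about 11 mm low down; 66 mm tall. Origin: centre of the underside, z up. Half turns about z are alike. It starts upright in any one of the storage rack's pockets. Lift it by the handle
- stamp_navy: loose hand stamp, very dark navy blue handle, about 35 g. Wooden block 24 x 36 x 14 mm (x, y, z), rubber face down; upright round handle on its centre, tapering from 20 mm across (52 mm up) to about 11 mm low down; 66 mm tall. Origin: centre of the underside, z up. Half turns about z are alike. It starts upright in any one of the storage rack's pockets. Lift it by the handle
- stamp_green: loose hand stamp, mid green handle, about 35 g. Wooden block 24 x 36 x 14 mm (x, y, z), rubber face down; upright round handle on its centre, tapering from 20 mm across (52 mm up) to about 11 mm low down; 66 mm tall. Origin: centre of the underside, z up. Half turns about z are alike. It starts upright in any one of the storage rack's pockets. Lift it by the handle
- stamp_yellow: loose hand stamp, yellow handle, about 35 g. Wooden block 24 x 36 x 14 mm (x, y, z), rubber face down; upright round handle on its centre, tapering from 20 mm across (52 mm up) to about 11 mm low down; 66 mm tall. Origin: centre of the underside, z up. Half turns about z are alike. It starts upright in any one of the storage rack's pockets. Lift it by the handle
- pad_red: closed ink pad tin, red lid with a cream label, 96 x 65 x 14 mm (x, y, z), fixed in any one bay of the stamping bar. Origin: centre of underside, 10 mm above table; x away from the robot. Its stamp pocket is on the robot's side: centre at (-85, 0) mm, floor at z = 0 of this frame, 42 x 54 mm (x, y), rim 12 mm higher, bevelled. A stamp stands in it with its 36 mm side along y
- pad_navy: closed ink pad tin, very dark navy blue lid with a cream label, 96 x 65 x 14 mm (x, y, z), fixed in any one bay of the stamping bar. Origin: centre of underside, 10 mm above table; x away from the robot. Its stamp pocket is on the robot's side: centre at (-85, 0) mm, floor at z = 0 of this frame, 42 x 54 mm (x, y), rim 12 mm higher, bevelled. A stamp stands in it with its 36 mm side along y
- pad_green: closed ink pad tin, mid green lid with a cream label, 96 x 65 x 14 mm (x, y, z), fixed in any one bay of the stamping bar. Origin: centre of underside, 10 mm above table; x away from the robot. Its stamp pocket is on the robot's side: centre at (-85, 0) mm, floor at z = 0 of this frame, 42 x 54 mm (x, y), rim 12 mm higher, bevelled. A stamp stands in it with its 36 mm side along y
- pad_yellow: closed ink pad tin, yellow lid with a cream label, 96 x 65 x 14 mm (x, y, z), fixed in any one bay of the stamping bar. Origin: centre of underside, 10 mm above table; x away from the robot. Its stamp pocket is on the robot's side: centre at (-85, 0) mm, floor at z = 0 of this frame, 42 x 54 mm (x, y), rim 12 mm higher, bevelled. A stamp stands in it with its 36 mm side along y
- stamping_bar: fixed brown wooden stand, 170 x 310 mm (x, y), left of the middle: ink pads in four bays at the back (+x), four empty pockets with grey felt floors, 76 mm apart along y at x = -55 mm, in its 22 mm high front part. Origin: centre of the underside, on the table; x away from the robot at yaw 0
- storage_rack: fixed low block of pale wood with brass ends, 58 x 234 x 18 mm (x, y, z), on the right (a 105 mm tall red pencil sharpener stands near the way from here to the bar): four pockets in a row along y, 56 mm apart, 30 x 42 mm, 8 mm deep (floors 10 mm above the table), where the stamps start, 36 mm sides along y. Origin: centre of the underside
Things that resemble listed ones, but are neither listed nor needed, are in the scene too. Leave any purple look-alike of the stamp_green alone.

How it is judged:
By the outcome, as a careful person would: the job done as asked, in the order asked, and still so for the second after the job is handed in, with the robot touching nothing.
It also fails if it takes over 112 s, if anything falls off the work surface, if the arm or the gripper's body presses on something with over 40 N, if the wrist force passes 120 N, or if a joint passes its speed limit or range.

## Working session

There is one attempt and no reset: what is moved stays moved. The work goes in short steps, Python scripts to look and compute and a shell command to move; the robot and the scene stay as the last step left them, time stands still between calls to the robot, and variables do not carry over. Pictures are saved under pics/ and viewed, about 12 in all and at most 16, crops included, and the job is handed in when it is done.

```bash
mkdir -p pics
cat > h.py <<'E'
import numpy as np,cv2
from cell import state,grab_frame,calibration
def px2w(name,u,v,z):
    c=calibration(name);K=np.array(c['K'],float);R=np.array(c['R']);t=np.array(c['t'])
    d=np.array([(u-K[0,2])/K[0,0],(v-K[1,2])/K[1,1]]);p=d.copy()
    for _ in range(20):p=d/(1+c['k1']*(p@p))
    ray=R.T@np.array([p[0],p[1],1]);o=-R.T@t
    return o+ray*(z-o[2])/ray[2]
def w2px(name,X):
    c=calibration(name);K=np.array(c['K'],float);q=np.array(c['R'])@np.array(X)+np.array(c['t']);p=q[:2]/q[2]
    p=p*(1+c['k1']*(p@p));return p*[K[0,0],K[1,1]]+[K[0,2],K[1,2]]
def save(name,fn,crop=None,s=1):
    im=grab_frame(name)[:,:,::-1]
    if crop: im=im[crop[1]:crop[3],crop[0]:crop[2]]
    cv2.imwrite('pics/'+fn,cv2.resize(im,None,fx=s,fy=s,interpolation=cv2.INTER_CUBIC))
E
python3 - <<'E'
from h import *
save('scene','s0.png',s=1.5);save('top','t0.png',s=1.5)
print(state())
for n in('scene','top'):
    c=calibration(n);print(n,-np.array(c['R']).T@np.array(c['t']),c)
E
```

```text
{'time_s': 0.1, 'joint_pos': array([-1.31866871e+00,  9.18133460e-02,  1.23178083e+00, -1.72546653e-06,
        1.81979377e+00, -5.67170468e-02]), 'qvel': array([-1.26466641e-03, -8.93399157e-05, -2.49307239e-03, -6.05318431e-04,
       -1.21473572e-03,  1.87095078e-04]), 'effort': array([ 3.49205824e-03, -4.60219431e+01, -4.19216716e+01,  7.99127429e-05,
        1.06860639e-02, -3.13682119e-05]), 'tool_pos': array([ 0.18230739, -0.57139936,  0.2472374 ]), 'orientation': array([-3.13980015e+00, -1.00099015e-04,  3.08844151e-01]), 'ft_force': array([-0.95762096, -1.04598284, -0.51802779]), 'moment': array([-0.0423603 ,  0.0473842 , -0.02741939]), 'grip_width': 0.9988257818123034}
scene [ 0.12674971 -0.48028971  0.82038949] {'K': array([[383.98421841,   0.        , 250.91825023],
       [  0.        , 383.98421841, 190.55347783],
       [  0.        ,   0.        ,   1.        ]]), 'k1': -0.10792895434499462, 'R': array([[ 0.77109425, -0.63669206,  0.00607349],
       [-0.48647293, -0.59526529, -0.63953367],
       [ 0.41080134,  0.49018615, -0.7687391 ]]), 't': array([-0.40851524,  0.30042722,  0.81402789])}
top [0.43749814 0.00583724 1.42831539] {'K': array([[415.07194764,   0.        , 253.55496063],
       [  0.        , 415.07194764, 193.31672581],
       [  0.        ,   0.        ,   1.        ]]), 'k1': -0.014589176369217008, 'R': array([[-0.02327714, -0.9995363 , -0.01963046],
       [-0.99629807,  0.02481817, -0.08230561],
       [ 0.08275464,  0.01764195, -0.99641379]]), 't': array([0.04405673, 0.55329206, 1.38688517])}
```

View pics/s0.png

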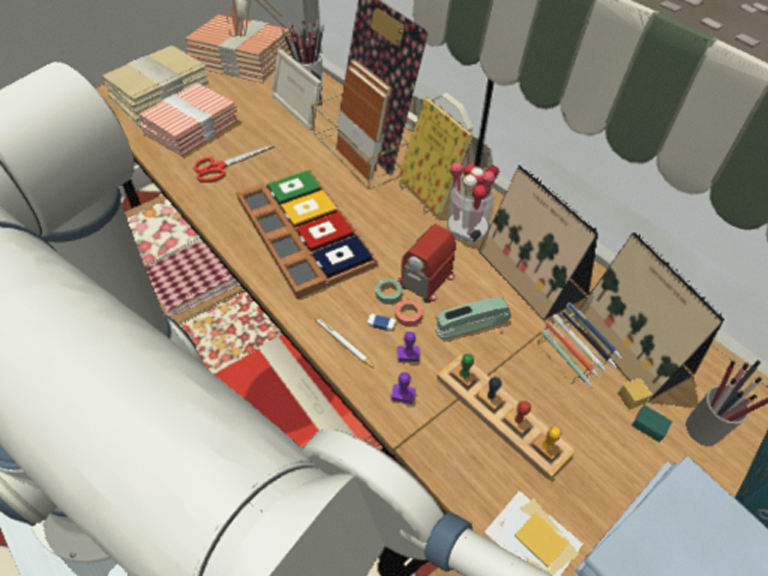

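View pics/t0.png

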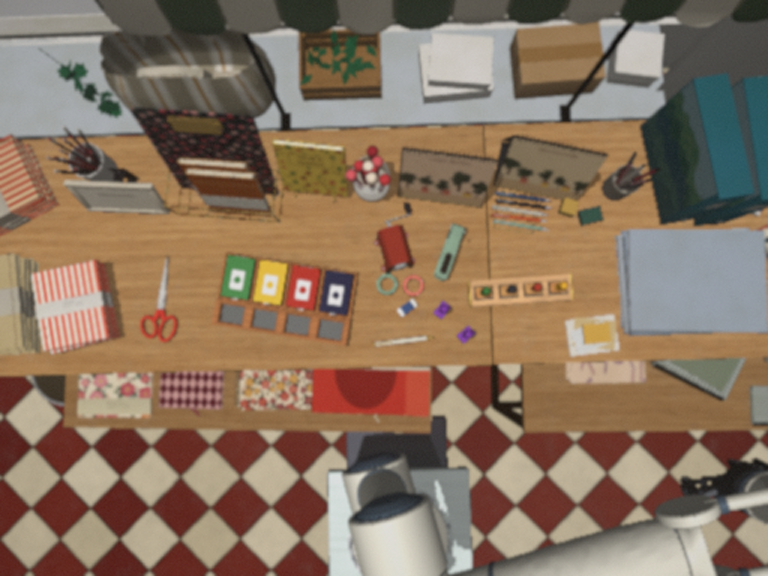

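Both views show the rack's stamps in the order green, navy, red, yellow from left to right. In the scene view (1.5x) they are at about (467,365), (494,388), (523,412) and (553,438). The pads from left to right are green, yellow, red, navy. Possible confusions are the two purple look-alikes at scene (408,345) and (403,387), which I'll leave alone, and the red sharpener at (428,262). Next I'll take close crops.

Run:
```python
from h import *
save('top','tbar.png',(140,160,245,235),7);save('top','track.png',(300,170,390,235),8);save('scene','srack.png',(260,210,390,325),5)
```

```text
(no output)
```

View pics/tbar.png

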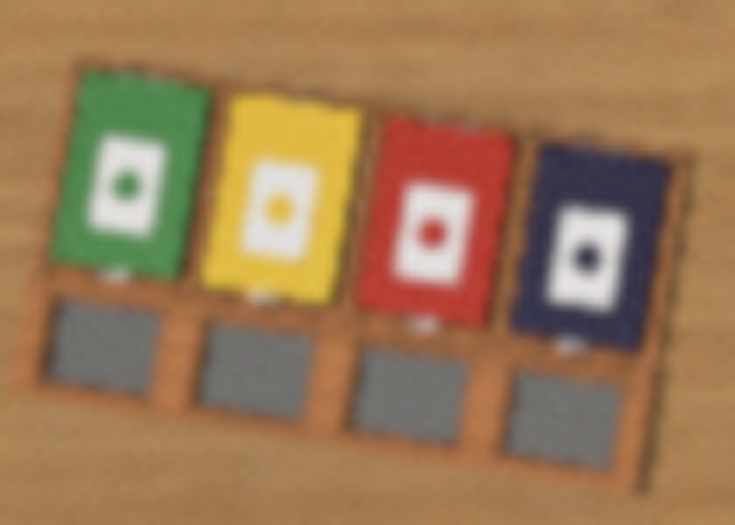

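View pics/track.png

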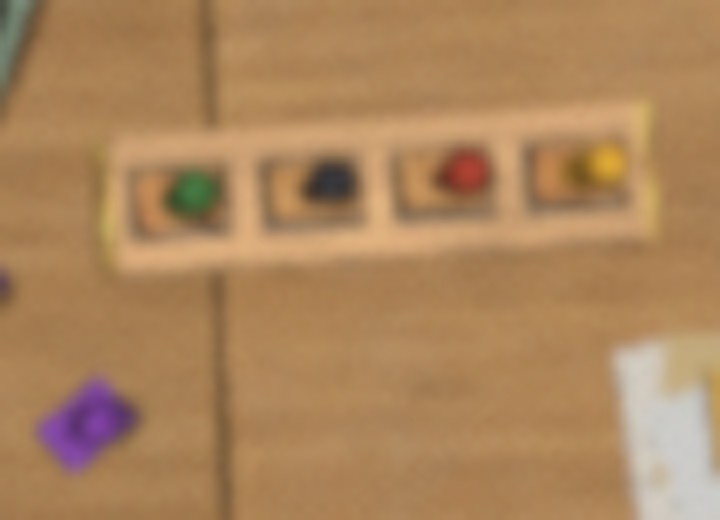

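View pics/srack.png

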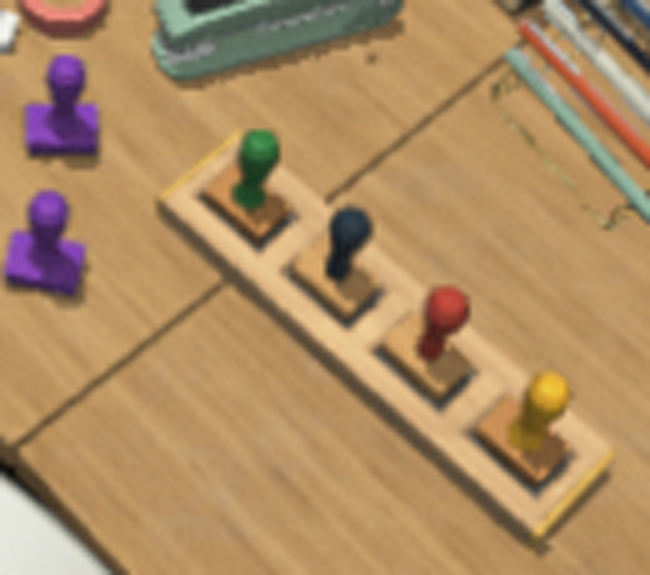

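Run:
```python
from h import *
np.set_printoptions(precision=4,suppress=True)
f=lambda x,y,o,s:(o[0]+(x+.5)/s-.5,o[1]+(y+.5)/s-.5)
B=lambda x,y,z:px2w('top',*f(x,y,(140,160),7),z)
T=lambda x,y,z:px2w('top',*f(x,y,(300,170),8),z)
S=lambda x,y,z:px2w('scene',*f(x,y,(260,210),5),z)
lids=[B(x,y,.024) for x,y in((132,175),(282,199),(437,224),(591,247))]
fl=[B(x,y,.010) for x,y in((103,347),(256,371),(410,396),(563,420))]
print('lid',*lids,'\nfloor',*fl)
d=fl[0]-fl[3];print('baryaw',np.arctan2(-d[0],d[1]), np.linalg.norm(d)/3)
d=lids[0]-lids[3];yaw=np.arctan2(-d[0],d[1]);print(yaw,np.linalg.norm(d)/3)
for l in lids:print('pocket from lid',l-0.085*np.array([np.cos(yaw),np.sin(yaw),0]))
print('knob top',*[T(x,y,.064) for x,y in((194,193),(333,183),(465,172),(604,163))])
print('knob scene',*[S(x,y,.064) for x,y in((260,152),(351,230),(447,309),(549,394))])
C=[T(x,y,.018) for x,y in((108,140),(645,103),(653,235),(118,270))]
print('rack',C[0],C[1],sum(C)/4, 'yaw',np.arctan2(-(C[0]-C[1])[0],(C[0]-C[1])[1]))
print('sharp top',*[px2w('top',u/1.5,v/1.5,.105) for u,v in((378,228),(405,226),(412,266),(384,270))])
```

```text
lid [0.5922 0.3553 0.024 ] [0.5786 0.2818 0.024 ] [0.5645 0.2061 0.024 ] [0.5514 0.1313 0.024 ] 
floor [0.5092 0.3734 0.01  ] [0.4956 0.298  0.01  ] [0.4816 0.2225 0.01  ] [0.4681 0.1477 0.01  ]
baryaw -0.17999018000587488 0.07647857547571386
-0.1804129887690516 0.07588788755607093
pocket from lid [0.5086 0.3705 0.024 ]
pocket from lid [0.495 0.297 0.024]
pocket from lid [0.4808 0.2214 0.024 ]
pocket from lid [0.4678 0.1465 0.024 ]
knob top [ 0.5438 -0.201   0.064 ] [ 0.5465 -0.2582  0.064 ] [ 0.5497 -0.3124  0.064 ] [ 0.552  -0.3695  0.064 ]
knob scene [ 0.545  -0.2027  0.064 ] [ 0.5473 -0.2588  0.064 ] [ 0.5508 -0.3139  0.064 ] [ 0.554  -0.3703  0.064 ]
rack [ 0.5709 -0.1723  0.018 ] [ 0.581  -0.4008  0.018 ] [ 0.548  -0.2873  0.018 ] yaw 0.04407679613144012
sharp top [0.6813 0.0312 0.105 ] [ 0.6841 -0.027   0.105 ] [ 0.5971 -0.0396  0.105 ] [0.5901 0.0204 0.105 ]
```

```bash
cat >> h.py <<'E'
from scipy.spatial.transform import Rotation as Ro
def go(x,y,z,yaw=None):
    s=state();R=Ro.from_euler('xyz',s['orientation']);d=R.inv().apply(np.array([x,y,z])-s['tool_pos'])
    print('pos',s['tool_pos'].round(4),'rpy',s['orientation'].round(3),'t',s['time_s'],'w',round(float(s['grip_width']),3),'F',s['ft_force'].round(1))
    print('delta tool mm',(d*1000).round(1),'rotz deg',None if yaw is None else round(-np.degrees(yaw-s['orientation'][2]),1))
E
python3 -m crank '[0,0,-7.1,0,0,0,-1, 0,0,-7.1,0,0,0,-1, 0,0,-7.1,0,0,0,-1, 0,0,-7.1,0,0,0,-1, 0,0,-7.1,0,0,0,-1, 0,0,-7.1,0,0,0,-1, 0,0,-7.1,0,0,0,-1, 0,0,-7.1,0,0,0,-1, 0,0,-7.1,0,0,0,-1, 0,0,-7.1,0,0,0,-1]'
python3 -m crank '[0,0,-3.8,0,0,0,-1, 0,0,0,0,0,0,-1,0,0,0,0,0,0,-1]'
python3 -c "
from h import *
go(.553,-.370,.2,1.615)"
```

```text
time_s: 1.08
tool_pos: [0.1823, -0.5716, 0.2481]
orientation: [-3.141, -0.0, 1.554]
ft_force: [0.1, -0.7, -0.3]
grip_width: 1.001
time_s: 1.33
tool_pos: [0.1823, -0.5716, 0.2481]
orientation: [-3.142, -0.0, 1.612]
ft_force: [0.3, 0.8, 0.1]
grip_width: 0.998
pos [ 0.1823 -0.5716  0.2481] rpy [-3.142 -0.     1.612] t 1.3333 w 0.998 F [0.3 0.8 0.1]
delta tool mm [186.2 378.7  48.1] rotz deg -0.2
```

```bash
python3 -m crank '[0,0,0,0.0186,0.0379,0.0048,-1, 0,0,0,0.0186,0.0379,0.0048,-1, 0,0,0,0.0186,0.0379,0.0048,-1, 0,0,0,0.0186,0.0379,0.0048,-1, 0,0,0,0.0186,0.0379,0.0048,-1, 0,0,0,0.0186,0.0379,0.0048,-1, 0,0,0,0.0186,0.0379,0.0048,-1, 0,0,0,0.0186,0.0379,0.0048,-1, 0,0,0,0.0186,0.0379,0.0048,-1, 0,0,0,0.0186,0.0379,0.0048,-1]'
python3 -m crank '[0,0,0,0,0,0,-1,0,0,0,0,0,0,-1,0,0,0,0,0,0,-1]'
python3 -c "
from h import *
go(.553,-.370,.12,1.615)"
```

```text
time_s: 2.17
tool_pos: [0.5473, -0.3719, 0.201]
orientation: [3.142, 0.0, 1.612]
ft_force: [-0.6, -0.8, -0.1]
grip_width: 0.995
time_s: 2.42
tool_pos: [0.5457, -0.3732, 0.2009]
orientation: [-3.141, 0.0, 1.614]
ft_force: [0.0, -1.2, 0.5]
grip_width: 1.0
pos [ 0.5457 -0.3732  0.2009] rpy [-3.141  0.     1.614] t 2.4167 w 1.0 F [ 0.  -1.2  0.5]
delta tool mm [ 2.9  7.5 80.9] rotz deg -0.1
```

```bash
python3 -m crank '[0,0,0,0.0029,0.0075,0.0270,-1, 0,0,0,0,0,0.0270,-1, 0,0,0,0,0,0.0270,-1, 0,0,0,0,0,0,-1, 0,0,0,0,0,0,-1]'
python3 -c "
from h import *
go(.553,-.370,.056,1.615);save('scene','y1.png',(250,200,420,330),4)"
```

```text
time_s: 2.83
tool_pos: [0.5512, -0.3706, 0.119]
orientation: [-3.139, -0.002, 1.612]
ft_force: [0.6, -0.8, 0.7]
grip_width: 0.998
pos [ 0.5512 -0.3706  0.119 ] rpy [-3.139e+00 -2.000e-03  1.612e+00] t 2.8333 w 0.998 F [ 0.6 -0.8  0.7]
delta tool mm [ 0.4  2.  62.9] rotz deg -0.2
```

View pics/y1.png

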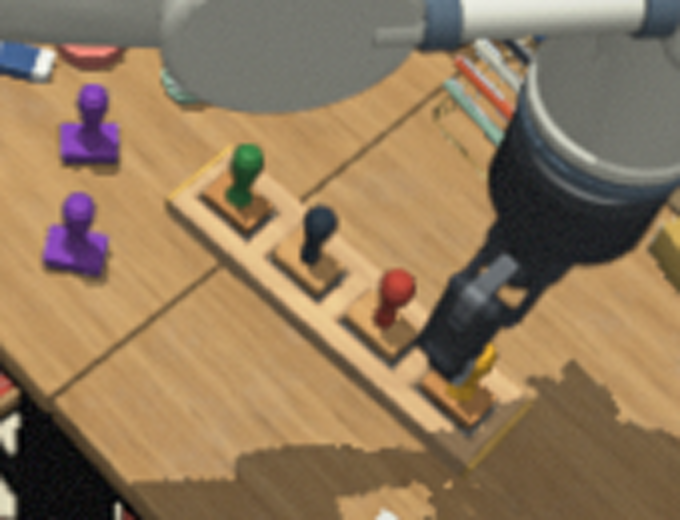

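The open jaws stand over the yellow stamp, with the near finger at about (455,340) and the handle at (483,362). The other stamps are untouched, so I'll go down and close.

```bash
python3 -m crank '[0,0,0,0.0004,0.002,0.0210,-1, 0,0,0,0,0,0.0210,-1, 0,0,0,0,0,0.0210,-1, 0,0,0,0,0,0,-1, 0,0,0,0,0,0,-1, 0,0,0,0,0,0,1, 0,0,0,0,0,0,1, 0,0,0,0,0,0,1, 0,0,0,0,0,0,1, 0,0,0,0,0,0,1]'
python3 -m crank '[0,0,0,0,0,0,1, 0,0,0,0,0,0,1, 0,0,0,0,0,0,1, 0,0,0,0,0,0,1]'
python3 -c "
from h import *
go(.553,-.370,.056,1.615)"
```

```text
time_s: 3.72
tool_pos: [0.5554, -0.3698, 0.0582]
orientation: [3.141, 0.001, 1.614]
ft_force: [-0.8, 0.0, -0.6]
grip_width: 0.297
time_s: 4.05
tool_pos: [0.5551, -0.3698, 0.0579]
orientation: [3.141, 0.001, 1.614]
ft_force: [-1.7, 0.9, 4.9]
grip_width: 0.205
pos [ 0.5551 -0.3698  0.0579] rpy [3.141e+00 1.000e-03 1.614e+00] t 4.05 w 0.205 F [-1.7  0.9  4.9]
delta tool mm [-0.1 -2.1  1.9] rotz deg -0.0
```

Width is about 17 mm and the force is upward, so the pads seem to hold above the widest part. I'll regrip 8 mm lower.

```bash
python3 -m crank '[0,0,0,0,0,0,-0.2, 0,0,0,0,0,0,-0.2, 0,0,0,0,0,0,-0.2, 0,0,0,0,-0.001,0.005,-0.2, 0,0,0,0,-0.001,0.005,-0.2, 0,0,0,0,0,0,-0.2, 0,0,0,0,0,0,1, 0,0,0,0,0,0,1, 0,0,0,0,0,0,1, 0,0,0,0,0,0,1]'
python3 -m crank '[0,0,0,0,0,0,1, 0,0,0,0,0,0,1, 0,0,0,0,0,0,1, 0,0,0,0,0,0,1]'
python3 -c "
from h import *
go(.553,-.370,.048,1.615);save('scene','y2.png',(300,250,420,330),6)"
```

```text
time_s: 4.88
tool_pos: [0.5532, -0.3697, 0.0474]
orientation: [3.141, 0.0, 1.614]
ft_force: [-0.8, 0.6, -0.3]
grip_width: 0.208
time_s: 5.22
tool_pos: [0.5531, -0.3697, 0.0473]
orientation: [3.141, 0.0, 1.614]
ft_force: [0.3, -0.2, -0.7]
grip_width: 0.206
pos [ 0.5531 -0.3697  0.0473] rpy [3.141 0.    1.614] t 5.2167 w 0.206 F [ 0.3 -0.2 -0.7]
delta tool mm [-0.3 -0.2 -0.7] rotz deg -0.0
```

View pics/y2.png

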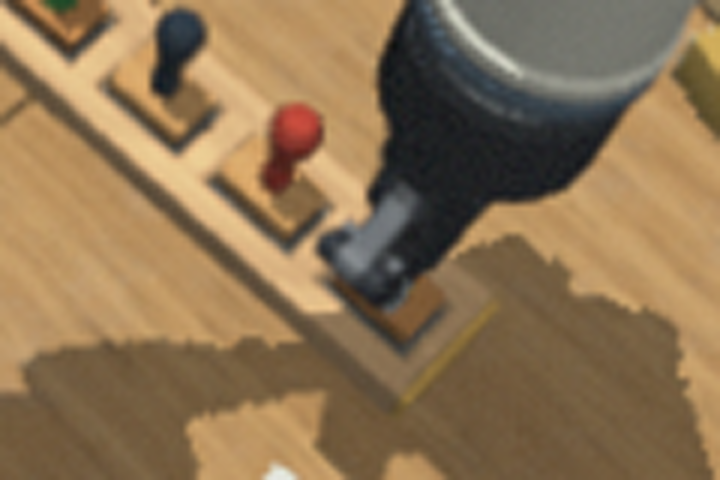

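The fingers hold the yellow handle at about (370,270) and the block is still level in its pocket. Lift and carry.

```bash
python3 -m crank '[0,0,0,0,0,-0.01,1, 0,0,0,0,0,-0.02,1, 0,0,0,0,0,-0.03,1, 0,0,0,0,0,-0.03,1, 0,0,0,0,0,-0.03,1, 0,0,0,0,0,-0.03,1, 0,0,0,0,0,-0.01,1, 0,0,0,0,0,0,1]'
python3 -c "
from h import *
go(.495,.2975,.2,1.391);save('scene','y3.png',(230,100,420,330),2.5)"
```

```text
time_s: 5.93
tool_pos: [0.5541, -0.3704, 0.2124]
orientation: [3.135, 0.005, 1.614]
ft_force: [0.3, -0.2, 0.0]
grip_width: 0.207
pos [ 0.5541 -0.3704  0.2124] rpy [3.135 0.005 1.614] t 5.9333 w 0.207 F [ 0.3 -0.2  0. ]
delta tool mm [669.9 -30.1   8.9] rotz deg 12.8
```

View pics/y3.png

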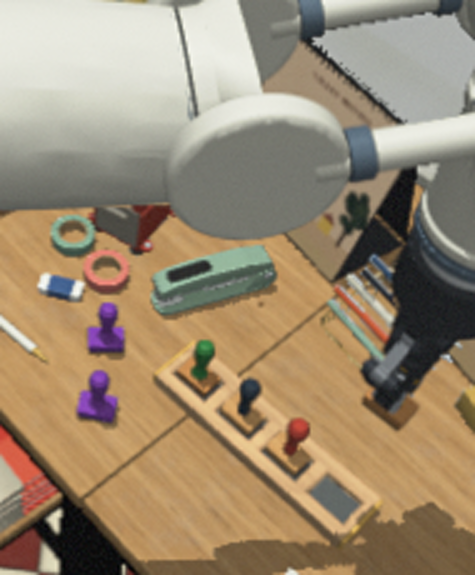

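The yellow stamp is out of its pocket and hangs upright at about (390,405). The rack pocket at (335,495) is empty and the others are undisturbed. Now carry it across.

```bash
python3 -m crank '[0,0,0,0.015,-0.001,0,1, 0,0,0,0.03,-0.001,0,1, 0,0,0,0.039,-0.0018,0,1, 0,0,0,0.039,-0.0018,0,1, 0,0,0,0.039,-0.0018,0,1, 0,0,0,0.039,-0.0018,0,1, 0,0,0,0.039,-0.0018,0,1, 0,0,0,0.039,-0.0018,0,1, 0,0,0,0.039,-0.0018,0,1, 0,0,0,0.039,-0.0018,0,1]'
python3 -m crank '[0,0,0,0.039,-0.0018,0,1, 0,0,0,0.039,-0.0018,0,1, 0,0,0,0.039,-0.0018,0,1, 0,0,0,0.039,-0.0018,0,1, 0,0,0,0.039,-0.0018,0,1, 0,0,0,0.039,-0.0018,0,1, 0,0,0,0.039,-0.0018,0,1, 0,0,0,0.03,-0.0018,0,1, 0,0,0,0.01,0,0,1, 0,0,0,0,0,0,1]'
python3 -m crank '[0,0,4.3,0,0,0,1, 0,0,4.3,0,0,0,1, 0,0,4.2,0,0,0,1, 0,0,0,0,0,0,1, 0,0,0,0,0,0,1]'
python3 -c "
from h import *
go(.495,.2975,.1,1.391)"
```

```text
time_s: 6.82
tool_pos: [0.5196, -0.0118, 0.2039]
orientation: [-3.137, -0.001, 1.614]
ft_force: [0.5, -0.1, -0.1]
grip_width: 0.204
time_s: 7.65
tool_pos: [0.4917, 0.3002, 0.2038]
orientation: [-3.137, 0.002, 1.618]
ft_force: [-0.5, -0.6, -0.6]
grip_width: 0.204
time_s: 8.07
tool_pos: [0.4933, 0.2968, 0.206]
orientation: [-3.14, 0.002, 1.391]
ft_force: [0.8, -0.1, -0.0]
grip_width: 0.2
pos [0.4933 0.2968 0.206 ] rpy [-3.140e+00  2.000e-03  1.391e+00] t 8.0667 w 0.2 F [ 0.8 -0.1 -0. ]
delta tool mm [  1.2   1.7 106. ] rotz deg 0.0
```

```bash
python3 -m crank '[0,0,0,0.0012,0.0017,0.02,1, 0,0,0,0,0,0.03,1, 0,0,0,0,0,0.03,1, 0,0,0,0,0,0.03,1, 0,0,0,0,0,0.021,1, 0,0,0,0,0,0,1, 0,0,0,0,0,0,1]'
python3 -c "
from h import *
go(.495,.2975,.0475,1.391);save('scene','y4.png',(140,100,270,210),5);save('top','y4t.png',(140,160,245,235),7)"
```

```text
time_s: 8.65
tool_pos: [0.4943, 0.2981, 0.0748]
orientation: [-3.139, 0.002, 1.392]
ft_force: [0.4, -0.5, -0.1]
grip_width: 0.207
pos [0.4943 0.2981 0.0748] rpy [-3.139e+00  2.000e-03  1.392e+00] t 8.65 w 0.207 F [ 0.4 -0.5 -0.1]
delta tool mm [-0.4  0.8 27.3] rotz deg 0.0
```

View pics/y4.png

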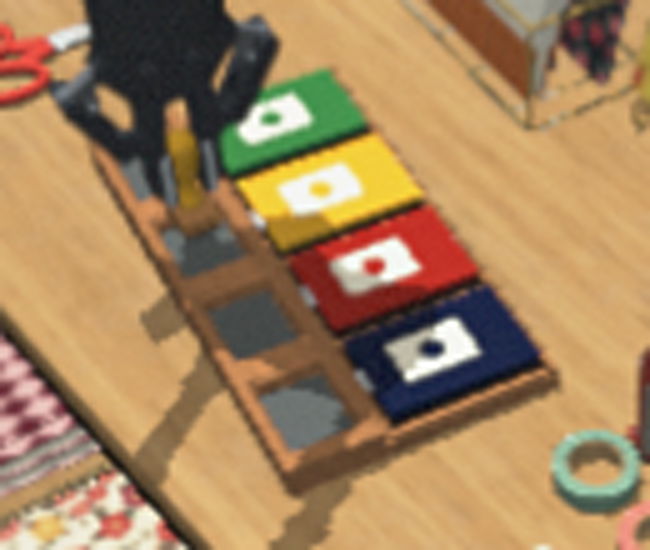

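The yellow stamp hangs upright at (190,200), just above the yellow pad's pocket at (200,245). Lower it and release.

```bash
python3 -m crank '[0,0,0,0,0.0008,0.01,1, 0,0,0,0,0,0.01,1, 0,0,0,0,0,0.005,1, 0,0,0,0,0,0.0015,1, 0,0,0,0,0,0,1, 0,0,0,0,0,0,1]'
python3 -m crank '[0,0,0,0,0,0,-0.2, 0,0,0,0,0,0,-0.2, 0,0,0,0,0,0,-0.2, 0,0,0,0,0,0,-0.2, 0,0,0,0,0,-0.02,-0.2, 0,0,0,0,0,-0.03,-0.2, 0,0,0,0,0,-0.04,-0.2, 0,0,0,0,0,-0.04,-0.2, 0,0,0,0,0,-0.02,-0.2, 0,0,0,0,0,0,-0.2]'
python3 -c "
from h import *
go(.550,-.313,.2,1.615);save('scene','y5.png',(140,100,270,210),5)"
```

```text
time_s: 9.25
tool_pos: [0.4958, 0.2992, 0.0496]
orientation: [-3.141, 0.0, 1.391]
ft_force: [-0.7, 0.0, 0.3]
grip_width: 0.204
time_s: 10.08
tool_pos: [0.4978, 0.3002, 0.2076]
orientation: [3.132, -0.007, 1.391]
ft_force: [-0.4, 1.0, -0.0]
grip_width: 0.6
pos [0.4978 0.3002 0.2076] rpy [ 3.132 -0.007  1.391] t 10.0833 w 0.6 F [-0.4  1.  -0. ]
delta tool mm [-594.   161.     4.7] rotz deg -12.8
```

View pics/y5.png

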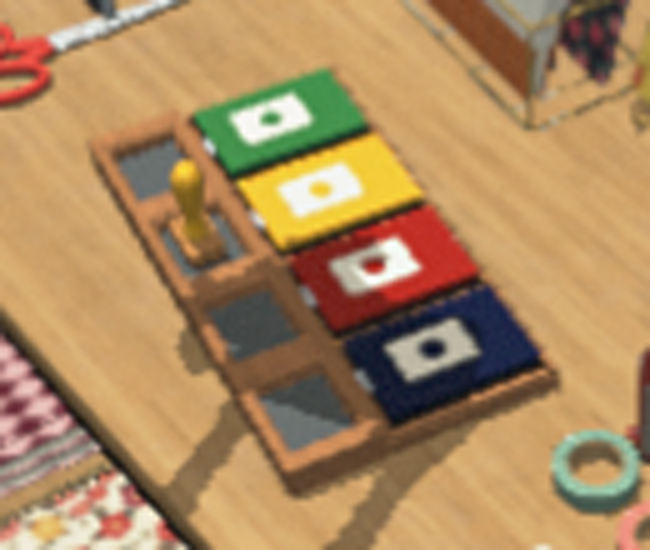

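The yellow stamp stands upright in the pocket in front of the yellow pad at (195,235). Red is next.

```bash
python3 -m crank '[0,0,-4.3,0,0,0,-0.2, 0,0,-4.3,0,0,0,-0.2, 0,0,-4.2,0,0,0,-0.2, 0,0,0,0,0,0,-0.2]'
python3 -m crank '[0,0,0,-0.02,0.001,0,-0.2, 0,0,0,-0.039,0.0016,0,-0.2, 0,0,0,-0.039,0.0016,0,-0.2, 0,0,0,-0.039,0.0016,0,-0.2, 0,0,0,-0.039,0.0016,0,-0.2, 0,0,0,-0.039,0.0016,0,-0.2, 0,0,0,-0.039,0.0016,0,-0.2, 0,0,0,-0.039,0.0016,0,-0.2, 0,0,0,-0.039,0.0016,0,-0.2, 0,0,0,-0.039,0.0016,0,-0.2]'
python3 -m crank '[0,0,0,-0.039,0.0016,0,-0.2, 0,0,0,-0.039,0.0016,0,-0.2, 0,0,0,-0.039,0.0016,0,-0.2, 0,0,0,-0.039,0.0016,0,-0.2, 0,0,0,-0.039,0.0016,0,-0.2, 0,0,0,-0.039,0.0016,0,-0.2, 0,0,0,-0.01,0,0,-0.2, 0,0,0,0,0,0,-0.2, 0,0,0,0,0,0,-0.2]'
python3 -c "
from h import *
go(.550,-.313,.12,1.615)"
```

```text
time_s: 10.47
tool_pos: [0.4953, 0.2989, 0.1978]
orientation: [-3.139, 0.001, 1.617]
ft_force: [-0.4, -0.1, -1.1]
grip_width: 0.599
time_s: 11.3
tool_pos: [0.5267, -0.0727, 0.1986]
orientation: [-3.14, -0.0, 1.612]
ft_force: [0.8, -0.3, -0.3]
grip_width: 0.603
time_s: 12.05
tool_pos: [0.5472, -0.314, 0.1983]
orientation: [-3.14, -0.002, 1.612]
ft_force: [-0.4, -0.1, 0.1]
grip_width: 0.598
pos [ 0.5472 -0.314   0.1983] rpy [-3.140e+00 -2.000e-03  1.612e+00] t 12.05 w 0.598 F [-0.4 -0.1  0.1]
delta tool mm [ 0.7  3.  78.3] rotz deg -0.2
```

```bash
python3 -m crank '[0,0,0,0.0007,0.003,0.026,-0.2, 0,0,0,0,0,0.03,-0.2, 0,0,0,0,0,0.022,-0.2, 0,0,0,0,0,0,-0.2, 0,0,0,0,0,0,-0.2]'
python3 -c "
from h import *
go(.550,-.313,.0475,1.615)"
```

```text
time_s: 12.47
tool_pos: [0.5501, -0.3111, 0.1205]
orientation: [-3.139, -0.002, 1.616]
ft_force: [0.2, 1.2, 1.3]
grip_width: 0.604
pos [ 0.5501 -0.3111  0.1205] rpy [-3.139e+00 -2.000e-03  1.616e+00] t 12.4667 w 0.604 F [0.2 1.2 1.3]
delta tool mm [-2.  0. 73.] rotz deg 0.0
```

Down, grip, and lift by 155 mm.

```bash
python3 -m crank '[0,0,0,-0.002,0,0.02,-0.2, 0,0,0,0,0,0.025,-0.2, 0,0,0,0,0,0.02,-0.2, 0,0,0,0,0,0.008,-0.2, 0,0,0,0,0,0,-0.2, 0,0,0,0,0,0,1, 0,0,0,0,0,0,1, 0,0,0,0,0,0,1, 0,0,0,0,0,0,1, 0,0,0,0,0,0,1]'
python3 -m crank '[0,0,0,0,0,0,1, 0,0,0,0,0,0,1, 0,0,0,0,0,0,1]'
python3 -c "
from h import *
go(.481,.222,.2,1.391)"
```

```text
time_s: 13.3
tool_pos: [0.5515, -0.316, 0.0516]
orientation: [3.139, 0.002, 1.614]
ft_force: [-2.3, 1.0, 6.5]
grip_width: 0.205
time_s: 13.55
tool_pos: [0.5515, -0.3161, 0.0516]
orientation: [3.139, 0.002, 1.614]
ft_force: [-1.2, 0.8, 7.5]
grip_width: 0.204
pos [ 0.5515 -0.3161  0.0516] rpy [3.139e+00 2.000e-03 1.614e+00] t 13.55 w 0.204 F [-1.2  0.8  7.5]
delta tool mm [ 540.3  -46.7 -149.8] rotz deg 12.8
```

```bash
python3 -m crank '[0,0,0,0,0,0,-0.2, 0,0,0,0,0,0,-0.2, 0,0,0,0,0,0,-0.2, 0,0,0,0.003,-0.001,0.004,-0.2, 0,0,0,0,0,0,-0.2, 0,0,0,0,0,0,1, 0,0,0,0,0,0,1, 0,0,0,0,0,0,1, 0,0,0,0,0,0,1, 0,0,0,0,0,0,1]'
python3 -m crank '[0,0,0,0,0,-0.01,1, 0,0,0,0,0,-0.02,1, 0,0,0,0,0,-0.03,1, 0,0,0,0,0,-0.03,1, 0,0,0,0,0,-0.03,1, 0,0,0,0,0,-0.03,1, 0,0,0,0,0,-0.005,1, 0,0,0,0,0,0,1]'
python3 -c "
from h import *
go(.481,.222,.2,1.391)"
```

```text
time_s: 14.38
tool_pos: [0.5495, -0.3125, 0.0448]
orientation: [3.141, 0.0, 1.614]
ft_force: [-0.2, -0.6, 1.1]
grip_width: 0.199
time_s: 15.05
tool_pos: [0.5505, -0.3131, 0.2043]
orientation: [3.136, 0.004, 1.614]
ft_force: [0.6, -0.3, -1.0]
grip_width: 0.2
pos [ 0.5505 -0.3131  0.2043] rpy [3.136 0.004 1.614] t 15.05 w 0.2 F [ 0.6 -0.3 -1. ]
delta tool mm [537.6 -46.2   1.8] rotz deg 12.8
```

```bash
python3 -m crank '[0,0,0,0.015,-0.0031,0,1, 0,0,0,0.03,-0.0031,0,1, 0,0,0,0.039,-0.0031,0,1, 0,0,0,0.039,-0.0031,0,1, 0,0,0,0.039,-0.0031,0,1, 0,0,0,0.039,-0.0031,0,1, 0,0,0,0.039,-0.0031,0,1, 0,0,0,0.039,-0.0031,0,1, 0,0,0,0.039,-0.0031,0,1, 0,0,0,0.039,-0.0031,0,1]'
python3 -m crank '[0,0,0,0.039,-0.0031,0,1, 0,0,0,0.039,-0.0031,0,1, 0,0,0,0.039,-0.0031,0,1, 0,0,0,0.039,-0.0031,0,1, 0,0,0,0.0246,-0.0031,0,1, 0,0,4.3,0,0,0,1, 0,0,4.3,0,0,0,1, 0,0,4.2,0,0,0,1, 0,0,0,0,0,0,1, 0,0,0,0,0,0,1]'
python3 -c "
from h import *
go(.481,.222,.075,1.391)"
```

```text
time_s: 15.88
tool_pos: [0.5017, 0.0446, 0.1977]
orientation: [-3.139, -0.0, 1.614]
ft_force: [0.2, -0.3, -0.8]
grip_width: 0.196
time_s: 16.72
tool_pos: [0.4791, 0.2225, 0.1981]
orientation: [-3.139, 0.001, 1.393]
ft_force: [-0.2, -0.4, -0.2]
grip_width: 0.197
pos [0.4791 0.2225 0.1981] rpy [-3.139e+00  1.000e-03  1.393e+00] t 16.7167 w 0.197 F [-0.2 -0.4 -0.2]
delta tool mm [  0.    2.2 123.1] rotz deg 0.1
```

```bash
python3 -m crank '[0,0,0,0,0.002,0.02,1, 0,0,0,0,0,0.03,1, 0,0,0,0,0,0.03,1, 0,0,0,0,0,0.03,1, 0,0,0,0,0,0.013,1, 0,0,0,0,0,0,1, 0,0,0,0,0,0,1]'
python3 -c "
from h import *
go(.481,.222,.0465,1.391);save('scene','r4.png',(140,100,270,210),5)"
```

```text
time_s: 17.3
tool_pos: [0.4814, 0.2221, 0.0766]
orientation: [-3.141, 0.001, 1.392]
ft_force: [0.3, 0.4, 0.8]
grip_width: 0.199
pos [0.4814 0.2221 0.0766] rpy [-3.141e+00  1.000e-03  1.392e+00] t 17.3 w 0.199 F [0.3 0.4 0.8]
delta tool mm [-0.1 -0.4 30.1] rotz deg 0.0
```

View pics/r4.png

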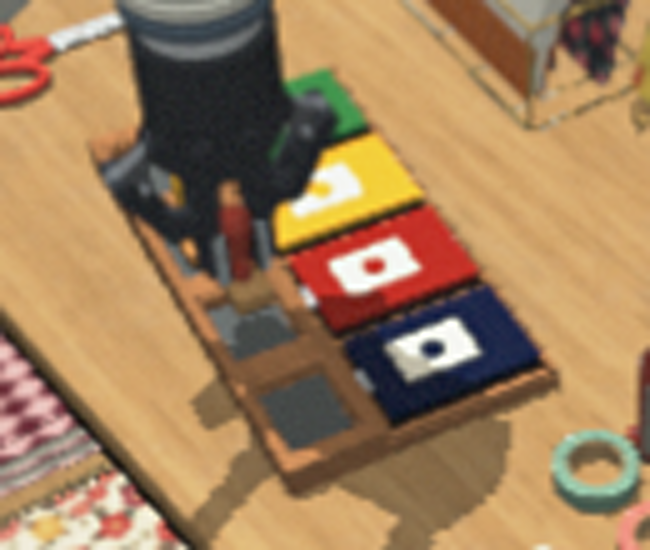

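The red stamp is upright at (240,275), above the red pad's pocket. Lower it, release, retreat and turn back.

```bash
python3 -m crank '[0,0,0,0,0,0.012,1, 0,0,0,0,0,0.01,1, 0,0,0,0,0,0.005,1, 0,0,0,0,0,0.0025,1, 0,0,0,0,0,0,1, 0,0,0,0,0,0,1]'
python3 -m crank '[0,0,0,0,0,0,-0.2, 0,0,0,0,0,0,-0.2, 0,0,0,0,0,0,-0.2, 0,0,0,0,0,0,-0.2, 0,0,0,0,0,-0.02,-0.2, 0,0,0,0,0,-0.03,-0.2, 0,0,0,0,0,-0.04,-0.2, 0,0,0,0,0,-0.04,-0.2, 0,0,0,0,0,-0.02,-0.2, 0,0,0,0,0,0,-0.2]'
python3 -m crank '[0,0,-4.3,0,0,0,-0.2, 0,0,-4.3,0,0,0,-0.2, 0,0,-4.2,0,0,0,-0.2, 0,0,0,0,0,0,-0.2]'
python3 -c "
from h import *
go(.547,-.2585,.2,1.615)"
```

```text
time_s: 17.85
tool_pos: [0.4816, 0.2223, 0.0472]
orientation: [-3.141, 0.0, 1.391]
ft_force: [-0.3, -0.3, -0.3]
grip_width: 0.196
time_s: 18.68
tool_pos: [0.4836, 0.2231, 0.2046]
orientation: [3.132, -0.006, 1.391]
ft_force: [-0.4, -0.1, 0.4]
grip_width: 0.596
time_s: 19.02
tool_pos: [0.4814, 0.2222, 0.1965]
orientation: [-3.141, 0.0, 1.617]
ft_force: [0.4, -0.2, 0.1]
grip_width: 0.603
pos [0.4814 0.2222 0.1965] rpy [-3.141  0.     1.617] t 19.0167 w 0.603 F [ 0.4 -0.2  0.1]
delta tool mm [-483.2   43.4   -3.4] rotz deg 0.1
```

```bash
python3 -m crank '[0,0,0,-0.02,0.0031,0,-0.2, 0,0,0,-0.039,0.0031,0,-0.2, 0,0,0,-0.039,0.0031,0,-0.2, 0,0,0,-0.039,0.0031,0,-0.2, 0,0,0,-0.039,0.0031,0,-0.2, 0,0,0,-0.039,0.0031,0,-0.2, 0,0,0,-0.039,0.0031,0,-0.2, 0,0,0,-0.039,0.0031,0,-0.2, 0,0,0,-0.039,0.0031,0,-0.2, 0,0,0,-0.039,0.0031,0,-0.2]'
python3 -m crank '[0,0,0,-0.039,0.0031,0,-0.2, 0,0,0,-0.039,0.0031,0,-0.2, 0,0,0,-0.0242,0.0031,0,-0.2, 0,0,0,-0.01,0.0031,0,-0.2, 0,0,0,0,0,0.026,-0.2, 0,0,0,0,0,0.03,-0.2, 0,0,0,0,0,0.022,-0.2, 0,0,0,0,0,0,-0.2, 0,0,0,0,0,0,-0.2]'
python3 -c "
from h import *
go(.547,-.2585,.0475,1.615)"
```

```text
time_s: 19.85
tool_pos: [0.5284, -0.149, 0.1968]
orientation: [-3.141, -0.0, 1.612]
ft_force: [-0.8, -0.6, 0.3]
grip_width: 0.599
time_s: 20.6
tool_pos: [0.5453, -0.2574, 0.1176]
orientation: [-3.138, -0.002, 1.614]
ft_force: [0.4, 1.0, 0.5]
grip_width: 0.598
pos [ 0.5453 -0.2574  0.1176] rpy [-3.138e+00 -2.000e-03  1.614e+00] t 20.6 w 0.598 F [0.4 1.  0.5]
delta tool mm [-1.3  1.9 70.1] rotz deg -0.1
```

```bash
python3 -m crank '[0,0,0,-0.001,0.0015,0.02,-0.2, 0,0,0,0,0,0.025,-0.2, 0,0,0,0,0,0.02,-0.2, 0,0,0,0,0,0.008,-0.2, 0,0,0,0,0,0,-0.2, 0,0,0,0,0,0,-0.2]'
python3 -c "
from h import *
go(.547,-.2585,.0455,1.615)"
```

```text
time_s: 21.1
tool_pos: [0.5483, -0.2596, 0.0481]
orientation: [3.14, 0.001, 1.614]
ft_force: [0.1, -1.0, 0.8]
grip_width: 0.601
pos [ 0.5483 -0.2596  0.0481] rpy [3.140e+00 1.000e-03 1.614e+00] t 21.1 w 0.601 F [ 0.1 -1.   0.8]
delta tool mm [ 1.2 -1.3  2.6] rotz deg -0.0
```

```bash
python3 -m crank '[0,0,0,0.001,-0.001,0.0025,-0.2, 0,0,0,0,0,0,-0.2, 0,0,0,0,0,0,1, 0,0,0,0,0,0,1, 0,0,0,0,0,0,1, 0,0,0,0,0,0,1, 0,0,0,0,0,0,1, 0,0,0,0,0,0,1]'
python3 -m crank '[0,0,0,0,0,-0.01,1, 0,0,0,0,0,-0.02,1, 0,0,0,0,0,-0.03,1, 0,0,0,0,0,-0.03,1, 0,0,0,0,0,-0.03,1, 0,0,0,0,0,-0.03,1, 0,0,0,0,0,-0.005,1, 0,0,0,0,0,0,1]'
python3 -c "
from h import *
go(.468,.147,.2,1.391)"
```

```text
time_s: 21.77
tool_pos: [0.5469, -0.2587, 0.0446]
orientation: [3.14, 0.001, 1.614]
ft_force: [-0.8, 0.4, 5.6]
grip_width: 0.202
time_s: 22.43
tool_pos: [0.5474, -0.2591, 0.2023]
orientation: [3.137, 0.003, 1.614]
ft_force: [0.0, -1.2, 0.3]
grip_width: 0.205
pos [ 0.5474 -0.2591  0.2023] rpy [3.137e+00 3.000e-03 1.614e+00] t 22.4333 w 0.205 F [ 0.  -1.2  0.3]
delta tool mm [409.1 -61.7   0.8] rotz deg 12.8
```

```bash
python3 -m crank '[0,0,0,0.015,-0.0051,0,1, 0,0,0,0.03,-0.0051,0,1, 0,0,0,0.039,-0.0051,0,1, 0,0,0,0.039,-0.0051,0,1, 0,0,0,0.039,-0.0051,0,1, 0,0,0,0.039,-0.0051,0,1, 0,0,0,0.039,-0.0051,0,1, 0,0,0,0.039,-0.0051,0,1, 0,0,0,0.039,-0.0051,0,1, 0,0,0,0.039,-0.0051,0,1]'
python3 -m crank '[0,0,0,0.039,-0.0051,0,1, 0,0,0,0.0131,-0.0051,0,1, 0,0,4.3,0,0,0,1, 0,0,4.3,0,0,0,1, 0,0,4.2,0,0,0,1, 0,0,0,0,0,0,1, 0,0,0,0,0,0,1]'
python3 -c "
from h import *
go(.468,.147,.075,1.391)"
```

```text
time_s: 23.27
tool_pos: [0.4785, 0.0975, 0.1963]
orientation: [-3.138, 0.0, 1.614]
ft_force: [0.6, 0.6, -0.2]
grip_width: 0.202
time_s: 23.85
tool_pos: [0.467, 0.1474, 0.1968]
orientation: [-3.139, 0.001, 1.393]
ft_force: [-0.6, -0.6, -0.5]
grip_width: 0.205
pos [0.467  0.1474 0.1968] rpy [-3.139e+00  1.000e-03  1.393e+00] t 23.85 w 0.205 F [-0.6 -0.6 -0.5]
delta tool mm [-1.000e-01  1.400e+00  1.218e+02] rotz deg 0.1
```

```bash
python3 -m crank '[0,0,0,0,0.0015,0.02,1, 0,0,0,0,0,0.03,1, 0,0,0,0,0,0.03,1, 0,0,0,0,0,0.03,1, 0,0,0,0,0,0.012,1, 0,0,0,0,0,0,1, 0,0,0,0,0,0,1]'
python3 -c "
from h import *
go(.468,.147,.0465,1.391);save('scene','n4.png',(140,100,270,210),5)"
```

```text
time_s: 24.43
tool_pos: [0.4688, 0.1471, 0.0767]
orientation: [-3.14, 0.0, 1.392]
ft_force: [0.2, 1.0, 0.8]
grip_width: 0.205
pos [0.4688 0.1471 0.0767] rpy [-3.14   0.     1.392] t 24.4333 w 0.205 F [0.2 1.  0.8]
delta tool mm [-0.2 -0.8 30.2] rotz deg 0.0
```

View pics/n4.png

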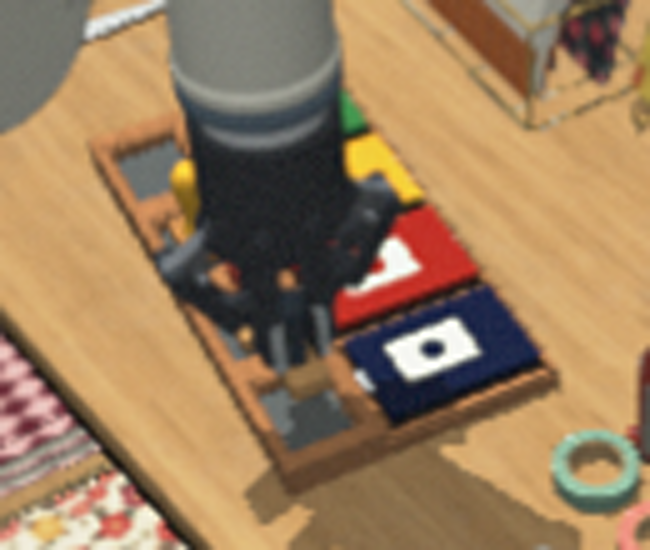

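The navy stamp is upright with its block at (310,375), over the navy pocket. Lower it, release, retreat and turn back.

```bash
python3 -m crank '[0,0,0,0,-0.0005,0.012,1, 0,0,0,0,0,0.01,1, 0,0,0,0,0,0.005,1, 0,0,0,0,0,0.0025,1, 0,0,0,0,0,0,1, 0,0,0,0,0,0,1]'
python3 -m crank '[0,0,0,0,0,0,-0.2, 0,0,0,0,0,0,-0.2, 0,0,0,0,0,0,-0.2, 0,0,0,0,0,0,-0.2, 0,0,0,0,0,-0.02,-0.2, 0,0,0,0,0,-0.03,-0.2, 0,0,0,0,0,-0.04,-0.2, 0,0,0,0,0,-0.04,-0.2, 0,0,0,0,0,-0.02,-0.2, 0,0,0,0,0,0,-0.2]'
python3 -m crank '[0,0,-4.3,0,0,0,-0.2, 0,0,-4.3,0,0,0,-0.2, 0,0,-4.2,0,0,0,-0.2, 0,0,0,0,0,0,-0.2]'
python3 -c "
from h import *
go(.5445,-.202,.2,1.615)"
```

```text
time_s: 24.98
tool_pos: [0.4685, 0.1473, 0.0472]
orientation: [-3.141, 0.0, 1.391]
ft_force: [0.1, 0.6, -1.0]
grip_width: 0.202
time_s: 25.82
tool_pos: [0.4706, 0.1478, 0.2043]
orientation: [3.132, -0.004, 1.391]
ft_force: [0.1, -0.4, 0.2]
grip_width: 0.601
time_s: 26.15
tool_pos: [0.4683, 0.1473, 0.1963]
orientation: [-3.14, 0.0, 1.617]
ft_force: [-0.9, -0.3, -0.2]
grip_width: 0.601
pos [0.4683 0.1473 0.1963] rpy [-3.14   0.     1.617] t 26.15 w 0.601 F [-0.9 -0.3 -0.2]
delta tool mm [-352.4   60.1   -3.7] rotz deg 0.1
```

```bash
python3 -m crank '[0,0,0,-0.02,0.006,0,-0.2, 0,0,0,-0.039,0.006,0,-0.2, 0,0,0,-0.039,0.006,0,-0.2, 0,0,0,-0.039,0.006,0,-0.2, 0,0,0,-0.039,0.006,0,-0.2, 0,0,0,-0.039,0.006,0,-0.2, 0,0,0,-0.039,0.006,0,-0.2, 0,0,0,-0.039,0.006,0,-0.2, 0,0,0,-0.039,0.006,0,-0.2, 0,0,0,-0.0204,0.006,0,-0.2]'
python3 -m crank '[0,0,0,0,0,0,-0.2, 0,0,0,0,0,0.026,-0.2, 0,0,0,0,0,0.03,-0.2, 0,0,0,0,0,0.022,-0.2, 0,0,0,0,0,0,-0.2, 0,0,0,0,0,0,-0.2]'
python3 -c "
from h import *
go(.5445,-.202,.0455,1.615)"
```

```text
time_s: 26.98
tool_pos: [0.5433, -0.2062, 0.196]
orientation: [-3.14, 0.001, 1.609]
ft_force: [0.3, 0.3, -0.0]
grip_width: 0.597
time_s: 27.48
tool_pos: [0.5428, -0.201, 0.1176]
orientation: [-3.138, -0.002, 1.614]
ft_force: [0.6, -0.3, -0.2]
grip_width: 0.603
pos [ 0.5428 -0.201   0.1176] rpy [-3.138e+00 -2.000e-03  1.614e+00] t 27.4833 w 0.603 F [ 0.6 -0.3 -0.2]
delta tool mm [-1.2  1.9 72.1] rotz deg -0.1
```

```bash
python3 -m crank '[0,0,0,0,0.0005,0.02,-0.2, 0,0,0,0,0,0.025,-0.2, 0,0,0,0,0,0.02,-0.2, 0,0,0,0,0,0.0085,-0.2, 0,0,0,0,0,0.002,-0.2, 0,0,0,0,0,0,-0.2, 0,0,0,0,0,0,-0.2]'
python3 -c "
from h import *
go(.5445,-.202,.0455,1.615)"
python3 -m crank '[0,0,0,0,0,0,1, 0,0,0,0,0,0,1, 0,0,0,0,0,0,1, 0,0,0,0,0,0,1, 0,0,0,0,0,0,1, 0,0,0,0,0,0,1]'
```

```text
time_s: 28.07
tool_pos: [0.5454, -0.2024, 0.0461]
orientation: [3.139, 0.001, 1.614]
ft_force: [-0.3, 0.3, 0.1]
grip_width: 0.599
pos [ 0.5454 -0.2024  0.0461] rpy [3.139e+00 1.000e-03 1.614e+00] t 28.0667 w 0.599 F [-0.3  0.3  0.1]
delta tool mm [ 0.5 -0.9  0.6] rotz deg -0.0
time_s: 28.57
tool_pos: [0.5449, -0.2024, 0.0452]
orientation: [3.14, 0.001, 1.614]
ft_force: [-1.0, 0.3, 5.4]
grip_width: 0.203
```

```bash
python3 -m crank '[0,0,0,0,0,-0.01,1, 0,0,0,0,0,-0.02,1, 0,0,0,0,0,-0.03,1, 0,0,0,0,0,-0.03,1, 0,0,0,0,0,-0.03,1, 0,0,0,0,0,-0.03,1, 0,0,0,0,0,-0.005,1, 0,0,0,0,0,0,1]'
python3 -m crank '[0,0,0,0.015,-0.0007,0,1, 0,0,0,0.03,-0.0007,0,1, 0,0,0,0.039,-0.0007,0,1, 0,0,0,0.039,-0.0007,0,1, 0,0,0,0.039,-0.0007,0,1, 0,0,0,0.039,-0.0007,0,1, 0,0,0,0.039,-0.0007,0,1, 0,0,0,0.039,-0.0007,0,1, 0,0,0,0.039,-0.0007,0,1, 0,0,0,0.039,-0.0007,0,1]'
python3 -m crank '[0,0,0,0.039,-0.0007,0,1, 0,0,0,0.039,-0.0007,0,1, 0,0,0,0.039,-0.0007,0,1, 0,0,0,0.039,-0.0007,0,1, 0,0,0,0.039,-0.0007,0,1, 0,0,0,0.023,-0.0007,0,1, 0,0,4.3,0,0,0,1, 0,0,4.3,0,0,0,1, 0,0,4.2,0,0,0,1, 0,0,0,0,0,0,1]'
python3 -c "
from h import *
go(.509,.372,.075,1.391)"
```

```text
time_s: 29.23
tool_pos: [0.5454, -0.2025, 0.2024]
orientation: [3.136, 0.003, 1.614]
ft_force: [0.9, 0.4, -0.3]
grip_width: 0.206
time_s: 30.07
tool_pos: [0.5199, 0.1566, 0.196]
orientation: [-3.137, 0.0, 1.615]
ft_force: [0.5, -0.2, -0.3]
grip_width: 0.205
time_s: 30.9
tool_pos: [0.5065, 0.3723, 0.1957]
orientation: [-3.138, 0.003, 1.389]
ft_force: [0.6, 0.6, -0.4]
grip_width: 0.201
pos [0.5065 0.3723 0.1957] rpy [-3.138e+00  3.000e-03  1.389e+00] t 30.9 w 0.201 F [ 0.6  0.6 -0.4]
delta tool mm [  0.6   2.9 120.7] rotz deg -0.1
```

```bash
python3 -m crank '[0,0,0,0,0.002,0.02,1, 0,0,0,0,0,0.03,1, 0,0,0,0,0,0.03,1, 0,0,0,0,0,0.03,1, 0,0,0,0,0,0.01,1, 0,0,0,0,0,0,1, 0,0,0,0,0,0,1]'
python3 -c "
from h import *
go(.509,.372,.047,1.391);save('scene','g4.png',(140,100,270,210),5)"
```

```text
time_s: 31.48
tool_pos: [0.5096, 0.3714, 0.0784]
orientation: [-3.14, 0.001, 1.392]
ft_force: [1.0, 0.2, 0.4]
grip_width: 0.208
pos [0.5096 0.3714 0.0784] rpy [-3.140e+00  1.000e-03  1.392e+00] t 31.4833 w 0.208 F [1.  0.2 0.4]
delta tool mm [ 0.5 -0.6 31.4] rotz deg 0.0
```

View pics/g4.png

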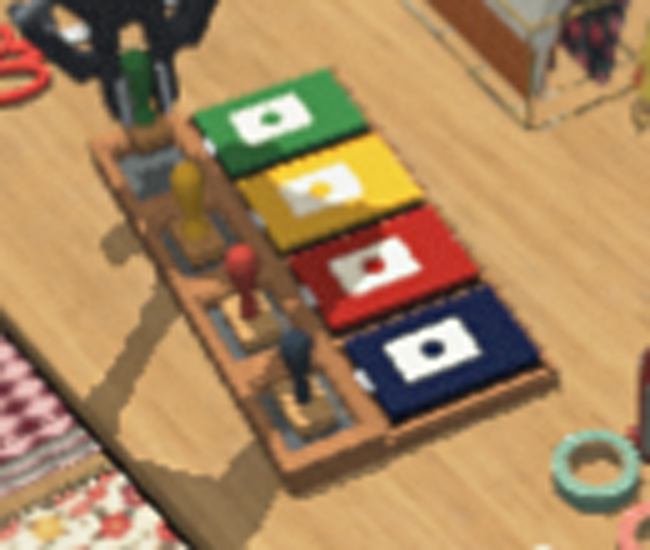

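Red (240,300) and navy (300,390) stand upright in the right pockets. Green hangs over its pocket at (145,130), so I'll lower and release it.

```bash
python3 -m crank '[0,0,0,0,0,0.012,1, 0,0,0,0,0,0.01,1, 0,0,0,0,0,0.006,1, 0,0,0,0,0,0.0025,1, 0,0,0,0,0,0,1, 0,0,0,0,0,0,1]'
python3 -m crank '[0,0,0,0,0,0,-0.2, 0,0,0,0,0,0,-0.2, 0,0,0,0,0,0,-0.2, 0,0,0,0,0,0,-0.2, 0,0,0,0,0,-0.02,-0.2, 0,0,0,0,0,-0.03,-0.2, 0,0,0,0,0,-0.04,-0.2, 0,0,0,0,0,-0.04,-0.2, 0,0,0,0,0,-0.02,-0.2, 0,0,0,0,0,0,-0.2]'
python3 -m crank '[0,0,0,0,0,0,-0.2, 0,0,0,0,0,0,-0.2]'
python3 -c "
from h import *
save('scene','f1.png',(130,95,390,325),2.5);save('scene','f2.png',(140,100,250,210),5)"
```

```text
time_s: 32.03
tool_pos: [0.51, 0.3715, 0.0481]
orientation: [-3.141, 0.0, 1.391]
ft_force: [0.2, 0.2, -0.1]
grip_width: 0.203
time_s: 32.87
tool_pos: [0.5119, 0.3727, 0.2066]
orientation: [3.133, -0.008, 1.391]
ft_force: [0.9, 0.4, 1.0]
grip_width: 0.599
time_s: 33.03
tool_pos: [0.5098, 0.3714, 0.1971]
orientation: [-3.141, 0.001, 1.391]
ft_force: [0.5, -0.5, -0.9]
grip_width: 0.604
```

View pics/f1.png

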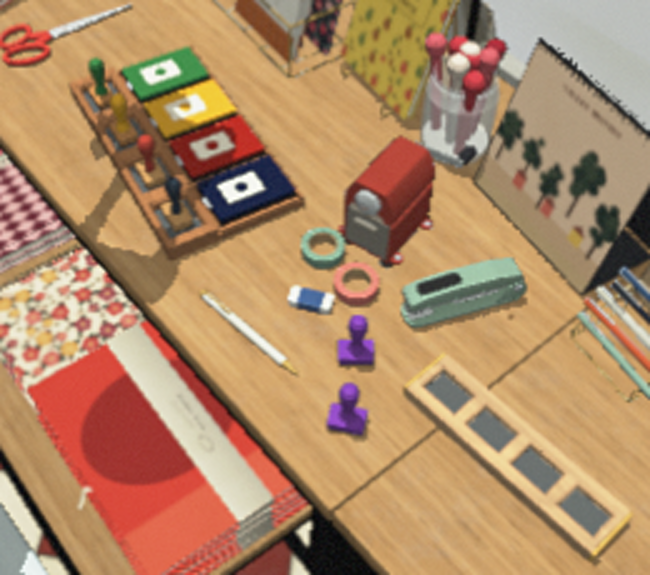

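View pics/f2.png

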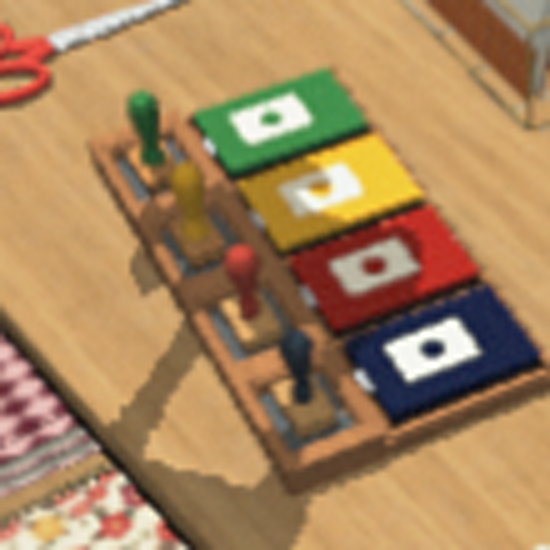

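All four stamps stand upright, each in front of its own colour: green (145,150), yellow (190,225), red (240,300), navy (300,385). The rack is empty and the purple look-alikes, sharpener and tape rolls have not moved.

```bash
python3 -c "
from cell import close_job
print(close_job())"
```

```text
the job is handed in; nothing more can be done
None
```

All four stamps now stand upright in the stamping bar, each in the pocket in front of the ink pad of its own colour, and all are released. I moved them in the order yellow, red, navy, green and handed the job in at about 33 s.

- **Final pictures:** the four colours match their pads, the rack is empty, and the purple look-alikes and the sharpener have not moved. The gripper was open, about 0.2 m above the table and clear of everything.
- **Regrips:** I gripped yellow and red a second time, a few millimetres lower, because the first grip sat too high on the handle. I read 5–8 N upward on those first grips. No force I read went above that.
- **Not measured:** I judged the final stamp positions by eye from the pictures and did not compute their poses.

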